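# Snap the hoist control cover onto its standoffs

### The arm

A 6-joint arm with a two-finger parallel gripper is mounted at the origin on the work surface. World frame = base frame: x ahead of the robot, y to its left, z up, the work surface at z = 0. Lengths are in m, angles in rad, forces in N, time in s.
With the tool pointing down it reaches from about 0.375 to 0.9 m from the base axis. Payload 3.1 kg.
Tool frame: the origin (TCP) lies on the centre line of the jaws, within the pads' length; the fingertips stand 8 mm ahead of it and the grasp point (between the pads) lies 11 mm behind it (manip.tcp_to_tips is the distance from the TCP to the fingertips, in m); z points along the fingers, y is the line along which they close (so a half turn about z gives the same grasp; the last joint's range is limited). The gripper opens to 85 mm and grips with 20 to 120 N. Pads are 22 mm wide; open, the fingers measure 114 mm over their backs; the gripper's body (76 mm by 85 mm) begins 54 mm behind the grasp point. The pads swing forward as they close: fully open they stand 13 mm farther back than shut.
Start: joints at [1.105, 0.527, 1.433, -0, 1.181, -0.178], TCP at [0.177, 0.599, 0.239] pointing down, gripper open.
Joint ranges: [-3.08, 3.08], [-0.75, 2.2], [0.22, 2.44], [-1.43, 4.57], [0, 2.65], [-2.85, 2.85]. Speed limits (rad/s): [2.79, 2.79, 3.14, 3.14, 3.14, 3.14].

### API

Orientations are given as a unit quaternion [w, x, y, z].
In Python, from plant import manip gives the robot as it stands. The module is installed in compiled form; this text tells all that it offers.
- The arm moves only by the tool send_rows, never from a script. Its argument "plan" is text: rows parted by semicolons, each of 6 numbers parted by spaces: the shift along the tool's x, y, z in parts of the range, where 1.0 means 50 cm, then the turn, a rotation vector about the tool's x, y, z in fractions of the full range, 1 being pi rad. In form: dx dy dz wx wy wz; .... A call has 1 to 5 rows; each row is the pose to reach, as a shift and turn from the pose commanded when the call began, along the tool's axes at that moment; what a row does not reach only later rows make up. A row lasts 1/12 s, in which the tool goes at most 41.7 mm and 7.16 degrees, less where a joint would pass 70% of its speed; a pose out of reach is approached as far as the arm can. No shift or turn number may pass 1 either way. A call with a gripper value outside its range is refused whole. "grip" is the finger opening in cm, from 0 to 8.54, set as the call begins (left out, the last holds). The fingers move at their own pace and stop on an object; "squeeze" is the grip in N (left out, the last holds). Time passes only in rows, so rows that repeat a pose let the fingers close. It gives the time, the measured TCP pose, the force, the opening and the grip force at its end, in the units of the state.
- manip.observe(): the state, without advancing time (a new reading comes with each control period).
- manip.get_image(name): name is "scene" or "side" or "wrist"; returns the picture (384x512x3 uint8, red, green, blue); there is no depth.
- manip.calibration(name): a dict with "fx", "fy", "cx", "cy" (pixels), "k1" (the pictures are not rectified: a ray, as slopes to the right and down, at radius r is drawn at 1 + k1 r^2 times it, then the intrinsics apply), "extrinsics" (4x4, takes a point from world to camera coordinates). Camera axes: x right, y up, looking along -z (the intrinsics and any distortion apply to the point x, -y, -z); pixel columns grow to the right and rows downward; lengths in m; the calibration is good to about 2 mm. A picture is of the moment at which its call begins: read the wrist's pose just before it. calibration takes no time and is no camera call; for the wrist camera it gives the pose at the moment of the call.
- manip.finish_job(): hands the job in; it is judged then, once.
The state is a dict: "t": time; "qpos": joint angles; "qvel": joint speeds; "joint_efforts": joint torques, N m; "tcp_pos": TCP position; "eef_rot": TCP orientation; "ft_force": force on the tool from outside, world axes, zero at the start; "ft_torque": the same for the moment, N m; "finger_gap": finger opening in m; "grasp_force": force on a finger pad.
Only numpy, scipy, OpenCV 4.12 (cv2) and the standard library are available. Lean on these libraries where they do the work, as an engineer would, in place of code of your own. Each camera call takes 0.05 s, during which the arm holds its last target. There are 200 camera calls.

### The job

Fit the loose aluminium cover plate onto the open yellow control housing: set its four holes over the four white snap standoffs and press it down evenly, keeping it level, until every catch has clicked over the plate and it sits fully home. Push gently, feeling for the seat, and never harder than 35 N, then let go; leave everything else on the bench where it is.

Things in the scene. Friction and masses are not known exactly. Their poses are not given: they have to be found in the camera images.
- cover: Loose aluminium cover plate, 150 (own x) x 110 (own y) x 6 mm, 0.22 to 0.37 kg, flat on the bench, handle up. Origin: centre of its underside, z up. Four square through holes 9.5 mm wide at x = +-55, y = +-36 mm. Fits either way round (half turn).
- handle (a point): Middle of the cover's black bar handle, 25 mm above the cover's underside. Bar 60 mm long along the cover's x, 14 mm wide in y, its body from 16 to 34 mm above the underside, on two feet. Grip from above across y; with fingertips on the plate beside the bar the push goes straight into the plate.
- housing: Fixed control housing: open yellow box 172 (own x) x 132 (own y) x 40 mm high, small lugs on its x ends. Origin: centre of its underside, z up. A rigid aluminium deck inside carries four white snap standoffs, nominally at x = +-55, y = +-36 mm.
- seat (a point): Nominal middle of the cover's seat, 50 mm above the housing's origin, axes as the housing's. The seat is the tops of the standoffs' 14 mm shoulders. The deck was fitted by hand: the real standoffs and seat lie up to 1.2 mm off in x and in y and up to 6 mm higher or lower than nominal, which no pose here shows: feel for it.
- catch1 (a joint): Spring catch at housing x +55, y +36: sloped white nib facing +y on a 7 mm core that rises 24 mm above the seat (top 4 mm tapers to 2.4 mm). Value in m: 0 out, up to 0.0045 pushed in. A cover laid on rests on the slope 13 to 17 mm above the seat; pushed down (1 to 5 N per catch) it drives the nib in 2 to 3.5 mm until the plate's top passes the lip, 6.6 mm above the seat, and it snaps back to 0.
- catch2 (a joint): Spring catch, same as catch1, of the standoff at housing x = -55, y = +36 mm; its nib faces +y. Value in m, 0 out, growing as it is pushed in.
- catch3 (a joint): Spring catch, same as catch1, of the standoff at housing x = -55, y = -36 mm; its nib faces -y. Value in m, 0 out, growing as it is pushed in.
- catch4 (a joint): Spring catch, same as catch1, of the standoff at housing x = +55, y = -36 mm; its nib faces -y. Value in m, 0 out, growing as it is pushed in.
- hole1 (a point): Centre of the cover's hole at its own x = +55, y = +36 mm, on the underside.
- hole2 (a point): Centre of the cover's hole at its own x = -55, y = +36 mm, on the underside.
- hole3 (a point): Centre of the cover's hole at its own x = -55, y = -36 mm, on the underside.
- hole4 (a point): Centre of the cover's hole at its own x = +55, y = -36 mm, on the underside.
- bearing: loose bystander, steel bearing ring 36 mm across, 12 mm high; origin at the centre of its underside
- bushing: loose bystander, dark steel bushing 34 mm across, 10 mm high; origin at the centre of its underside
- collar: loose bystander, yellow collar 80 mm across, 36 mm high; origin at the centre of its underside
- wrench: loose bystander, steel wrench 180 mm long lying along its own x, 8 mm high; origin at its middle, underside
- driver: loose bystander, screwdriver 200 mm long lying along its own x, 26 mm high; origin at its middle, underside
- can: loose bystander, upright grey can 60 mm across, 110 mm high; origin at the centre of its underside
- jar: loose bystander, upright clear jar 64 mm across, 90 mm high; origin at the centre of its underside
There are look-alikes about, which are no part of the job. Of the things that look like the housing, the larger one is meant. Of the things shaped like the cover, the aluminium one is meant.

How it is judged:
On the way:
1. the cover is held level above the housing, not yet pressed down (horizontal distance between cover and housing below 0.012 m and z of cover in the frame of housing above 0.072 m and angle between cover's own z axis and vertical below 0.1 rad), for 0.1 s.
At the end, for the whole second after the job is handed in: Cover on the housing, centres within 6 mm, long sides parallel within 0.06 rad, level within 0.03 rad, all four hole sites 42 to 57 mm above the housing's underside, all four catches sprung back out (under 0.6 mm), cover at rest (horizontal distance between cover and housing below 0.006 m and angle between the x axis of cover and the x axis of housing, either way round below 0.06 rad and angle between cover's own z axis and vertical below 0.03 rad and z of hole1 in the frame of housing between 0.042 and 0.057 m and z of hole2 in the frame of housing between 0.042 and 0.057 m and z of hole3 in the frame of housing between 0.042 and 0.057 m and z of hole4 in the frame of housing between 0.042 and 0.057 m and value of joint each of catch1, catch2, catch3, catch4 below 0.0006 m and linear speed of cover below 0.01 m/s); the robot touches nothing.
It fails at once if the cover pressed on the housing with more than 35 N (contact force between cover and housing above 35 N).
It fails at once if the cover tipped more than 0.1 rad (about 6 degrees) while on the standoffs (within 15 mm of the housing's centre and below 80 mm) (angle between cover's own z axis and vertical above 0.1 rad and horizontal distance between cover and housing below 0.015 m and z of cover in the frame of housing below 0.08 m).
It fails at once if a bystander moved more than 20 mm (distance of any of bearing, bushing, collar, wrench, driver, can, jar from where it was at the start of the episode above 0.02 m).
It also fails if it takes over 67 s, if anything falls off the work surface, if the arm or the gripper's body presses on something with over 40 N, if the wrist force passes 120 N, or if a joint passes its speed limit or range.

## Working session

There is one attempt and no reset: what is moved stays moved. The work goes in short steps, Python scripts to look and compute and a tool call to move; the robot and the scene stay as the last step left them, time stands still between calls to the robot, and variables do not carry over. Pictures are saved under pics/ and viewed, at most 10 in all, crops included, and the job is handed in when it is done.

Besides the shell and the picture viewer there is one more tool, called after ">>>" by a JSON object that holds its "op" and its "data". send_rows: Moves the arm, as the interface text tells. Its arguments: {"type":"object","properties":{"plan":{"type":"string"},"grip":{"type":"number"},"squeeze":{"type":"number"}},"required":["plan"]}

```bash
mkdir -p pics; cat > h.py <<'E'
import numpy as np, cv2, json
from plant import manip
from scipy.spatial.transform import Rotation as R
def rot(q): return R.from_quat([q[1],q[2],q[3],q[0]])
def snap(name,fn):
    c=manip.calibration(name); im=manip.get_image(name); cv2.imwrite('pics/'+fn+'.png',im[...,::-1])
    c['extrinsics']=np.array(c['extrinsics']); np.save('pics/'+fn+'.npy',c,allow_pickle=True); return im,c
def load(fn): return cv2.imread('pics/'+fn+'.png')[...,::-1],np.load('pics/'+fn+'.npy',allow_pickle=True).item()
def ray(c,u,v):
    K=np.array([[c['fx'],0,c['cx']],[0,c['fy'],c['cy']],[0,0,1.]])
    p=cv2.undistortPoints(np.array([[[u,v]]],float),K,np.array([c['k1'],0,0,0,0.]))[0,0]
    E=c['extrinsics']; d=E[:3,:3].T@np.array([p[0],-p[1],-1.]); o=-E[:3,:3].T@E[:3,3]; return o,d
def onz(c,u,v,z):
    o,d=ray(c,u,v); return o+d*(z-o[2])/d[2]
def proj(c,P):
    p=c['extrinsics'][:3,:3]@np.array(P,float)+c['extrinsics'][:3,3]; x,y=p[0]/-p[2],-p[1]/-p[2]
    s=1+c['k1']*(x*x+y*y); return np.array([c['fx']*x*s+c['cx'],c['fy']*y*s+c['cy']])
def tri(rays):
    A=np.zeros((3,3));b=np.zeros(3)
    for o,d in rays:
        d=d/np.linalg.norm(d); M=np.eye(3)-np.outer(d,d); A+=M;b+=M@o
    return np.linalg.solve(A,b)
E
python3 - <<'E'
from h import *
a=snap('scene','scene0')[0]; b=snap('side','side0')[0]; w=snap('wrist','wrist0')[0]
for n in('scene0','side0','wrist0'):
    c=load(n)[1]; print(n,c['fx'],c['k1'],(-c['extrinsics'][:3,:3].T@c['extrinsics'][:3,3]).round(3))
z=np.zeros((200,512,3),np.uint8)
cv2.imwrite('pics/all0.png',cv2.resize(np.hstack([a,b]),(800,300))[...,::-1])
print(manip.observe())
E
```

```text
scene0 365.859699057588 -0.06718631746291172 [ 1.263 -0.049  0.862]
side0 467.9160773662796 -0.08631811012558943 [ 0.14  -0.906  0.945]
wrist0 309.66295294176433 -0.08090388505464927 [0.114 0.618 0.372]
{'t': 0.15, 'qpos': array([ 1.10448308e+00,  5.28253109e-01,  1.43361579e+00,  8.60292024e-06,
        1.18142021e+00, -1.78508092e-01]), 'qvel': array([-0.0011766 , -0.00302612, -0.00259876,  0.00059095, -0.00036783,
        0.00084821]), 'joint_efforts': array([ 4.30440004e-04, -4.42744303e+01, -1.78276509e+01, -2.39889687e-04,
        5.61693902e-03,  8.76360872e-06]), 'tcp_pos': array([0.17713122, 0.59880741, 0.23855564]), 'eef_rot': array([-2.72537979e-04,  1.43408007e-01,  9.89663288e-01, -8.03263449e-04]), 'ft_force': array([-0.6398191 ,  0.66904292, -0.18202016]), 'ft_torque': array([-0.06549089,  0.00224142, -0.05539812]), 'grasp_force': 0.0, 'finger_gap': 0.08544538022313282}
```

View pics/scene0.png

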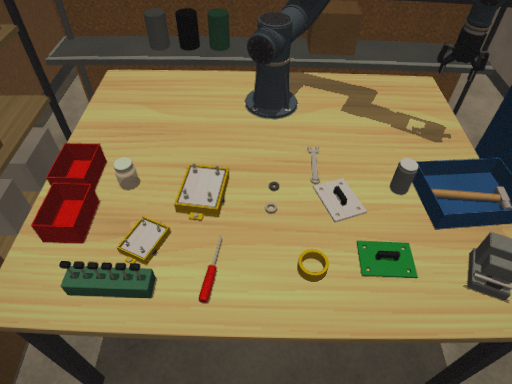

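View pics/side0.png

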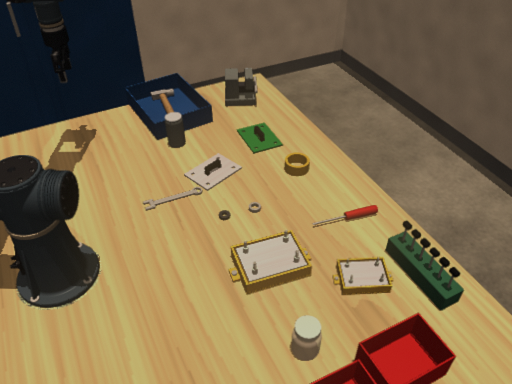

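The scene view shows the aluminium plate with the black bar at (339,199) and a green look-alike plate at (386,258). The larger yellow housing is at (203,190), and a smaller look-alike is at (145,240). The side view shows the plate at (212,170), the green one at (260,137), the large housing at (270,260) and the small one at (363,275). By the description I choose scene (339,199) and (203,190). Next I measure both and check them in one crop.

```bash
cat > seg.py <<'E'
from h import *
def blob(mask,u,v):
    n,l,s,ce=cv2.connectedComponentsWithStats(mask.astype(np.uint8))
    i=min((i for i in range(1,n) if s[i,4]>60),key=lambda i:np.hypot(*(ce[i]-[u,v])))
    return (l==i).astype(np.uint8)
def quad(m):
    c=max(cv2.findContours(m,cv2.RETR_EXTERNAL,cv2.CHAIN_APPROX_NONE)[0],key=cv2.contourArea)
    h=cv2.convexHull(c)
    for e in np.arange(.01,.15,.005):
        q=cv2.approxPolyDP(h,e*cv2.arcLength(h,True),True)
        if len(q)<=4: break
    return q[:,0].astype(float)
E
python3 - <<'E'
from seg import *
for n,cp,hp in(('scene0',(339,199),(203,190)),('side0',(212,170),(270,260))):
    im,c=load(n); hsv=cv2.cvtColor(np.ascontiguousarray(im),cv2.COLOR_RGB2HSV)
    pl=blob((hsv[...,1]<60)&(hsv[...,2]>120),*cp); q=quad(cv2.morphologyEx(pl,cv2.MORPH_CLOSE,np.ones((3,3))))
    print(n,'cover quad',q.tolist(),pl.sum()); P=np.array([onz(c,*p,.006)[:2] for p in q]); print(P.round(4).tolist(),P.mean(0).round(4))
    print(' sides',np.linalg.norm(P-np.roll(P,-1,0),axis=1).round(3))
    bk=blob((hsv[...,2]<60),*cp); ys,xs=np.nonzero(bk); print(' bar px',xs.mean(),ys.mean(),len(xs), onz(c,xs.mean(),ys.mean(),.03).round(4))
    ye=blob((hsv[...,0]>18)&(hsv[...,0]<32)&(hsv[...,1]>190)&(hsv[...,2]>90),*hp)
    print(' yellow',ye.sum(), quad(ye).tolist())
    d=blob((hsv[...,1]<70)&(hsv[...,2]>110),*hp); q=quad(cv2.morphologyEx(d,cv2.MORPH_CLOSE,np.ones((5,5))));P=np.array([onz(c,*p,.04)[:2] for p in q]);print(' deck',d.sum(),q.tolist(),P.mean(0).round(4))
im=load('scene0')[0]; jm=load('side0')[0]
A=cv2.resize(im[150:240,160:380],None,fx=3.4,fy=3.3,interpolation=cv2.INTER_CUBIC)
B=cv2.resize(jm[140:300,170:390],(A.shape[1],298),interpolation=cv2.INTER_CUBIC)
cv2.imwrite('pics/crop1.png',np.vstack([A,B])[...,::-1])
E
```

```text
scene0 cover quad [[342.0, 178.0], [366.0, 211.0], [336.0, 221.0], [314.0, 186.0]] 1111
[[0.4273, 0.2299], [0.5648, 0.2841], [0.6051, 0.1872], [0.4658, 0.1343]] [0.5158 0.2089]
 sides [0.148 0.105 0.149 0.103]
 bar px 340.24107142857144 195.27678571428572 112 [0.5245 0.2063 0.03  ]
 yellow 497 [[189.0, 164.0], [228.0, 169.0], [218.0, 216.0], [175.0, 207.0]]
 deck 1305 [[190.0, 167.0], [224.0, 170.0], [214.0, 206.0], [178.0, 201.0]] [ 0.5039 -0.2179]
side0 cover quad [[240.0, 166.0], [208.0, 188.0], [185.0, 174.0], [217.0, 154.0]] 825
[[0.6027, 0.1867], [0.4705, 0.1325], [0.4302, 0.2285], [0.561, 0.28]] [0.5161 0.2069]
 sides [0.143 0.104 0.141 0.102]
 bar px 211.96842105263158 166.46315789473684 95 [0.5112 0.1965 0.03  ]Traceback (most recent call last):
  File "<stdin>", line 8, in <module>
  File "seg.py", line 4, in blob
    i=min((i for i in range(1,n) if s[i,4]>60),key=lambda i:np.hypot(*(ce[i]-[u,v])))
ValueError: min() iterable argument is empty
```

```bash
python3 - <<'E'
from seg import *
R_={}
for n,hp in(('scene0',(203,190)),('side0',(270,260))):
    im,c=load(n); hsv=cv2.cvtColor(np.ascontiguousarray(im),cv2.COLOR_RGB2HSV)
    d=blob((hsv[...,1]<70)&(hsv[...,2]>110),*hp); q=quad(cv2.morphologyEx(d,cv2.MORPH_CLOSE,np.ones((5,5))))
    P=np.array([onz(c,*p,.03)[:2] for p in q]);print(n,' deck',d.sum(),q.tolist(),P.round(3).tolist(),P.mean(0).round(4))
    print(hsv[hp[1]-30:hp[1]+30:6,hp[0]-45].tolist())
im=load('scene0')[0]; jm=load('side0')[0]
A=cv2.resize(im[150:240,160:380],None,fx=3.4,fy=3.3,interpolation=cv2.INTER_CUBIC)
B=cv2.resize(jm[140:300,170:390],(A.shape[1],298),interpolation=cv2.INTER_CUBIC)
cv2.imwrite('pics/crop1.png',np.vstack([A,B])[...,::-1])
o=manip.observe(); print(rot(o['eef_rot']).as_matrix().round(3), rot(o['eef_rot']).inv().apply(np.array([.516,.208,.22])-o['tcp_pos']))
E
```

```text
scene0  deck 1305 [[190.0, 167.0], [224.0, 170.0], [214.0, 206.0], [178.0, 201.0]] [[0.415, -0.267], [0.426, -0.156], [0.577, -0.174], [0.561, -0.283]] [ 0.4947 -0.2199]
[[24, 111, 177], [19, 129, 176], [24, 113, 176], [24, 111, 177], [22, 121, 177], [23, 117, 177], [22, 118, 177], [22, 117, 178], [21, 122, 176], [19, 126, 178]]
side0  deck 1922 [[290.0, 234.0], [306.0, 264.0], [249.0, 280.0], [236.0, 248.0]] [[0.589, -0.168], [0.574, -0.277], [0.425, -0.257], [0.439, -0.148]] [ 0.5069 -0.2125]
[[20, 122, 192], [19, 125, 192], [21, 121, 192], [21, 120, 193], [22, 117, 191], [22, 116, 192], [20, 127, 191], [18, 133, 180], [17, 133, 182], [17, 132, 184]]
[[-0.959  0.284 -0.001]
 [ 0.284  0.959 -0.002]
 [ 0.    -0.002 -1.   ]] [-0.43586757 -0.27851319  0.01888554]
```

View pics/crop1.png

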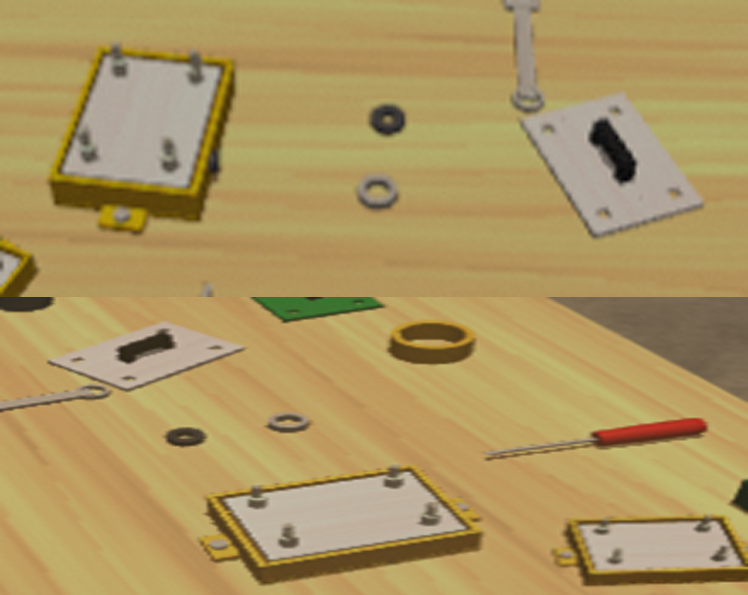

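The crop confirms the choice: bare aluminium plate with the black bar, and the larger yellow housing with four standoffs. The housing is at about (0.502, −0.216) with yaw −0.12, and the cover at about (0.516, 0.208) with yaw 0.374. Moving over the cover.

Units first: shifts go in shares of 50 cm and turns go in shares of pi rad. So -16.5 cm is -0.33, -13.2 cm is -0.264.

>>> {"op": "send_rows", "data": {"plan": "-0.066 -0.042 0 0 0 0; -0.132 -0.084 0 0 0 0; -0.198 -0.126 0 0 0 0; -0.264 -0.168 0 0 0 0; -0.33 -0.21 0 0 0 0"}}

```text
t: 0.57
tcp_pos: [0.3063, 0.4503, 0.2391]
eef_rot: [-0.0, 0.143, 0.99, -0.0]
ft_force: [0.5, -1.0, 0.4]
finger_gap: 0.0852
grasp_force: 0.0
```

In the tool's units: -16.5 cm is -0.33, -13.2 cm is -0.264.

>>> {"op": "send_rows", "data": {"plan": "-0.066 -0.042 0 0 0 0; -0.132 -0.084 0 0 0 0; -0.198 -0.126 0 0 0 0; -0.264 -0.168 0 0 0 0; -0.33 -0.21 0 0 0 0"}}

```text
t: 0.98
tcp_pos: [0.435, 0.3026, 0.2392]
eef_rot: [-0.0, 0.143, 0.99, -0.0]
ft_force: [0.1, 1.0, -0.4]
finger_gap: 0.0854
grasp_force: 0.0
```

In the tool's units: -10.6 cm is -0.212, -9 cm is -0.18, -0.6 rad is -0.191.

>>> {"op": "send_rows", "data": {"plan": "-0.06 -0.04 0 0 0 -0.0382; -0.12 -0.08 0 0 0 -0.0764; -0.18 -0.12 0 0 0 -0.1146; -0.212 -0.138 0 0 0 -0.1528; -0.212 -0.138 0 0 0 -0.191"}}

```text
t: 1.4
tcp_pos: [0.5198, 0.2046, 0.2392]
eef_rot: [0.001, -0.156, 0.988, -0.001]
ft_force: [-1.0, -0.7, 0.2]
finger_gap: 0.0852
grasp_force: 0.0
```

In the tool's units: -0.06 rad is -0.0191.

>>> {"op": "send_rows", "data": {"plan": "0 0 0 0 0 -0.0191; 0 0 0 0 0 -0.0191; 0 0 0 0 0 -0.0191"}}

```text
t: 1.65
tcp_pos: [0.516, 0.2079, 0.239]
eef_rot: [-0.0, -0.184, 0.983, 0.0]
ft_force: [0.1, -0.0, -0.4]
finger_gap: 0.0853
grasp_force: 0.0
```

```bash
python3 - <<'E'
from seg import *
o=manip.observe(); print(o['t'],o['tcp_pos'],o['qpos'].round(3),rot(o['eef_rot']).as_matrix().round(3))
snap('wrist','w1'); c=load('w1')[1]; print(proj(c,[.516,.208,.006]))
E
```

```text
1.65 [0.5160149  0.20786972 0.23903101] [ 0.182  0.436  1.606  0.     1.1   -1.759] [[-0.932 -0.362 -0.001]
 [-0.362  0.932 -0.   ]
 [ 0.001  0.    -1.   ]]
[256.67110718 161.47703841]
```

View pics/w1.png

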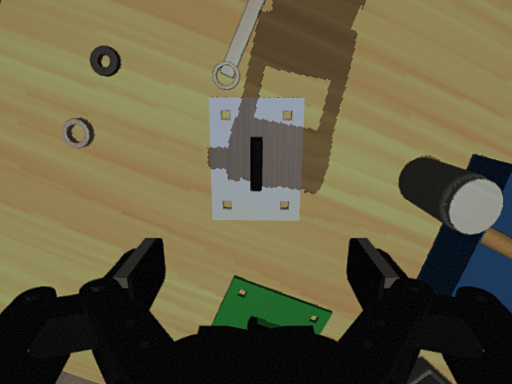

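The wrist view shows the cover square to the jaws, with holes at (226,115), (288,115), (227,205) and (285,205) and the bar at (257,163). Next I extract sub-pixel values and take a second, lower view.

```bash
cat > holes.py <<'E'
from seg import *
def holes(fn,guess,r=14):
    im,c=load(fn); out=[]
    for u,v in guess:
        u0,v0=int(u)-r,int(v)-r; p=cv2.cvtColor(np.ascontiguousarray(im[v0:v0+2*r,u0:u0+2*r]),cv2.COLOR_RGB2HSV)
        s=p[...,1].astype(np.uint8); t,m=cv2.threshold(s,0,1,cv2.THRESH_OTSU)
        n,l,st,ce=cv2.connectedComponentsWithStats(m)
        i=min((i for i in range(1,n) if st[i,4]>15),key=lambda i:np.hypot(*(ce[i]-r))); out.append(ce[i]+[u0,v0]); print(fn,(ce[i]+[u0,v0]).round(1),st[i,2:5])
    return np.array(out),c
E
python3 - <<'E'
from holes import *
h,c=holes('w1',[(226,115),(288,115),(227,205),(285,205)])
P=np.array([onz(c,*p,.004) for p in h]); print(P.round(4).tolist(),P.mean(0).round(4), 'dists',[np.linalg.norm(P[a]-P[b]).round(4) for a,b in((0,1),(2,3),(0,2),(1,3))])
d=P[0]-P[2]+P[1]-P[3]; print('yaw',np.arctan2(d[1],d[0]))
im=load('w1')[0]; m=blob(im.max(2)<25,257,163); ys,xs=np.nonzero(m); print('bar',xs.mean(),ys.mean(),xs.min(),xs.max(),ys.min(),ys.max(),onz(c,xs.mean(),ys.mean(),.03))
E
```

```text
w1 [225.5 114.5] [ 8  8 64]
w1 [286.6 114.8] [ 8  9 66]
w1 [226.9 204.1] [ 7  7 48]
w1 [284.  204.5] [ 7  6 42]
[[0.4778, 0.1542, 0.004], [0.4523, 0.2206, 0.004], [0.5801, 0.193, 0.004], [0.5548, 0.2598, 0.004]] [0.5162 0.2069 0.004 ] dists [np.float64(0.071), np.float64(0.0715), np.float64(0.1094), np.float64(0.1097)]
yaw -2.7775580151456025
bar 255.96842105263158 163.42456140350876 251 261 138 190 [0.51430977 0.20644373 0.03      ]
```

In the tool's units: 9 cm is 0.18, 7.5 cm is 0.15.

>>> {"op": "send_rows", "data": {"plan": "-0.03 0 0.05 0 0 0; -0.06 0 0.1 0 0 0; -0.09 0 0.15 0 0 0; -0.1 0 0.18 0 0 0; -0.1 0 0.18 0 0 0"}}

```text
t: 2.12
tcp_pos: [0.5615, 0.2265, 0.1457]
eef_rot: [-0.003, -0.185, 0.983, -0.0]
ft_force: [0.1, 0.2, -1.0]
finger_gap: 0.0855
grasp_force: 0.0
```

```bash
python3 - <<'E'
from holes import *
o=manip.observe(); print(o['t'],o['tcp_pos'])
snap('wrist','w2'); c=load('w2')[1]
c1=load('w1')[1]
H1=[(226,115),(288,115),(227,205),(285,205)]
g=[proj(c,onz(c1,*p,.004)) for p in H1]; print(np.round(g))
h,c=holes('w2',g,18); h1,_=holes('w1',H1)
P=np.array([onz(c,*p,.004) for p in h]); print(P.round(4).tolist(),P.mean(0).round(4),[np.linalg.norm(P[a]-P[b]).round(4) for a,b in((0,1),(2,3),(0,2),(1,3))])
d=P[0]-P[2]+P[1]-P[3]; print('yaw',np.arctan2(d[1],d[0])-np.pi)
print('tri',[tri([ray(c,*a),ray(c1,*b)]).round(4).tolist() for a,b in zip(h,h1)])
q=proj(c,[.516,.208,.034]); im=load('w2')[0]; m=blob(im.max(2)<25,*q); ys,xs=np.nonzero(m); print('bar',q,xs.mean(),ys.mean(),xs.min(),xs.max(),ys.min(),ys.max(),onz(c,xs.mean(),ys.mean(),.034))
print('bar tri',tri([ray(c,xs.mean(),ys.mean()),ray(c1,257,163)]))
E
```

```text
2.1167 [0.5614835  0.22646758 0.14566674]
[[213.  60.]
 [299.  60.]
 [215. 187.]
 [294. 187.]]
w2 [213.   59.7] [ 11  12 127]
w2 [297.9  60.6] [ 11  12 128]
w2 [215.5 185.7] [10  9 84]
w2 [293.2 185.9] [10  9 84]
w1 [225.5 114.5] [ 8  8 64]
w1 [286.6 114.8] [ 8  9 66]
w1 [226.9 204.1] [ 7  7 48]
w1 [284.  204.5] [ 7  6 42]
[[0.4778, 0.1545, 0.004], [0.4526, 0.2212, 0.004], [0.5801, 0.1932, 0.004], [0.5543, 0.2598, 0.004]] [0.5162 0.2072 0.004 ] [np.float64(0.0713), np.float64(0.0715), np.float64(0.1093), np.float64(0.1088)]
yaw -5.921213930691303
tri [[0.4778, 0.1542, 0.0028], [0.4523, 0.2211, 0.0019], [0.5806, 0.1931, 0.0024], [0.5532, 0.2586, 0.0098]]
bar [255.86379891 127.99931716] 254.3048780487805 135.66124661246613 247 263 90 164 [0.52199441 0.20902366 0.034     ]
bar tri [ 0.52999197  0.21288245 -0.06298701]
```

In the tool's units: 8.5 cm is 0.17, 7 cm is 0.14, 0.008 rad is 0.0025.

>>> {"op": "send_rows", "data": {"plan": "0.05 -0.002 0.04 0 0 0; 0.098 -0.004 0.08 0 0 0.0025; 0.098 -0.004 0.14 0 0 0.0025; 0.098 -0.004 0.17 0 0 0.0025; 0.098 -0.004 0.17 0 0 0.0025", "grip": 4}}

```text
t: 2.58
tcp_pos: [0.5156, 0.2062, 0.063]
eef_rot: [-0.002, -0.181, 0.983, -0.0]
ft_force: [-1.4, -0.1, -0.5]
finger_gap: 0.0397
grasp_force: 0.0
```

```bash
python3 - <<'E'
from holes import *
o=manip.observe(); r=rot(o['eef_rot']); print(o['t'],o['tcp_pos'],o['finger_gap'],manip.tcp_to_tips,r.as_matrix().round(4).tolist(),o['ft_force'])
print('err tool',r.inv().apply(np.array([.5162,.2071,.016])-o['tcp_pos'])*100)
snap('wrist','w3'); c=load('w3')[1]; im=load('w3')[0]
print([proj(c,p).round() for p in ([0.4778,0.1543,.004],[.4525,.221,.004],[.5162,.2071,.034])])
E
```

```text
2.5833 [0.51556641 0.20617713 0.06304447] 0.03972784079690746 0.008 [[-0.9345, -0.3559, -0.0046], [-0.3559, 0.9345, -0.0009], [0.0047, 0.0008, -1.0]] [-1.38169683 -0.1182937  -0.52451171]
err tool [-0.11395046  0.05981149  4.7040187 ]
[array([200., 126.]), array([316., 126.]), array([258., 228.])]
```

View pics/w3.png

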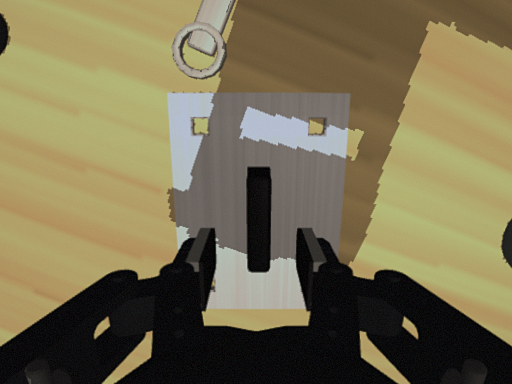

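The bar at (258,220) is centred between the jaws at (210,265) and (310,265). Descending.

>>> {"op": "send_rows", "data": {"plan": "-0.002 0.001 0.03 0 0 0; -0.002 0.001 0.06 0 0 0; -0.002 0.001 0.08 0 0 0; -0.002 0.001 0.084 0 0 0; -0.002 0.001 0.084 0 0 0", "grip": 2.4}}

```text
t: 3.05
tcp_pos: [0.519, 0.2075, 0.0229]
eef_rot: [0.0, -0.181, 0.983, -0.0]
ft_force: [-0.5, -0.5, 0.0]
finger_gap: 0.0243
grasp_force: 0.0
```

In the tool's units: 0.4 cm is 0.008, 0.3 cm is 0.006.

>>> {"op": "send_rows", "data": {"plan": "0 0 0.002 0 0 0; 0 0 0.004 0 0 0; 0 0 0.006 0 0 0; 0 0 0.008 0 0 0; 0 0 0.008 0 0 0"}}

```text
t: 3.47
tcp_pos: [0.5187, 0.2073, 0.0184]
eef_rot: [0.0, -0.181, 0.983, -0.0]
ft_force: [0.5, 0.8, 0.2]
finger_gap: 0.024
grasp_force: 0.0
```

In the tool's units: 0.3 cm is 0.006, 0.25 cm is 0.005.

>>> {"op": "send_rows", "data": {"plan": "0.004 0 0.002 0 0 0; 0.004 0 0.004 0 0 0; 0.004 0 0.005 0 0 0; 0.004 0 0.006 0 0 0; 0.004 0 0.006 0 0 0"}}

```text
t: 3.88
tcp_pos: [0.5167, 0.2066, 0.0152]
eef_rot: [-0.0, -0.181, 0.983, -0.0]
ft_force: [-0.7, -0.2, -0.5]
finger_gap: 0.0246
grasp_force: 0.0
```

In the tool's units: 0.15 cm is 0.003, 0.1 cm is 0.002.

>>> {"op": "send_rows", "data": {"plan": "0 0 0.001 0 0 0; 0 0 0.002 0 0 0; 0 0 0.003 0 0 0; 0 0 0.003 0 0 0"}}

```text
t: 4.22
tcp_pos: [0.5168, 0.2066, 0.0141]
eef_rot: [0.0, -0.181, 0.983, -0.0]
ft_force: [-0.1, 0.2, 2.3]
finger_gap: 0.024
grasp_force: 1.2
```

Contact is at z ≈ 0.014. Closing on the bar.

In the tool's units: -0.05 cm is -0.001.

>>> {"op": "send_rows", "data": {"plan": "0 0 -0.001 0 0 0; 0 0 -0.001 0 0 0; 0 0 -0.001 0 0 0; 0 0 -0.001 0 0 0; 0 0 -0.001 0 0 0", "grip": 0.8, "squeeze": 60}}

```text
t: 4.63
tcp_pos: [0.5169, 0.2067, 0.0146]
eef_rot: [0.0, -0.181, 0.983, 0.0]
ft_force: [-0.2, 1.5, 4.8]
finger_gap: 0.0131
grasp_force: 59.6
```

In the tool's units: -4 cm is -0.08, -1.5 cm is -0.03.

>>> {"op": "send_rows", "data": {"plan": "0 0 -0.006 0 0 0; 0 0 -0.016 0 0 0; 0 0 -0.03 0 0 0; 0 0 -0.05 0 0 0; 0 0 -0.08 0 0 0"}}

```text
t: 5.05
tcp_pos: [0.5158, 0.2063, 0.0542]
eef_rot: [-0.001, -0.181, 0.983, -0.0]
ft_force: [0.6, -0.2, -3.1]
finger_gap: 0.0127
grasp_force: 58.5
```

In the tool's units: -9 cm is -0.18, -8 cm is -0.16.

>>> {"op": "send_rows", "data": {"plan": "0 0 -0.06 0 0 0; 0 0 -0.12 0 0 0; 0 0 -0.16 0 0 0; 0 0 -0.18 0 0 0; 0 0 -0.18 0 0 0"}}

```text
t: 5.47
tcp_pos: [0.5182, 0.2069, 0.1472]
eef_rot: [0.003, -0.181, 0.983, -0.0]
ft_force: [0.4, -1.1, -3.2]
finger_gap: 0.013
grasp_force: 59.0
```

```bash
python3 - <<'E'
from holes import *
o=manip.observe(); r=rot(o['eef_rot']); print(o['t'],o['tcp_pos'],o['finger_gap'],o['grasp_force'],o['ft_force'],o['ft_torque'],r.as_matrix().round(4).tolist(),o['qpos'])
snap('wrist','w4'); c=load('w4')[1]; im=load('w4')[0]
E=c['extrinsics']; T=np.eye(4);T[:3,:3]=r.as_matrix();T[:3,3]=o['tcp_pos']; print((E@T).round(4))
# expected front holes in the tool frame: x .055,y+-.036,z~+.0
for y in(-.036,.036): print(proj(c,T[:3,:3]@[.055,y,.01]+T[:3,3]).round(1))
print('to housing (tool)',r.inv().apply(np.array([.502,-.216,.16])-o['tcp_pos'])*100)
E
```

```text
5.4667 [0.51824921 0.2069079  0.1471946 ] 0.01299379787652461 58.95167648792267 [ 0.35529341 -1.06110162 -3.23413457] [ 0.00636972 -0.02811388 -0.01728377] [[-0.9344, -0.3563, 0.0057], [-0.3563, 0.9344, 0.001], [-0.0056, -0.0011, -1.0]] [ 1.79627712e-01  5.62302911e-01  1.69174921e+00 -5.96846994e-05
  8.81805566e-01 -1.75545113e+00]
[[-1.000e-04  1.000e+00  1.400e-03  8.000e-04]
 [ 9.634e-01 -3.000e-04  2.680e-01 -2.830e-02]
 [ 2.680e-01  1.400e-03 -9.634e-01 -1.464e-01]
 [ 0.000e+00  0.000e+00  0.000e+00  1.000e+00]]
[179.2 130.4]
[335.7 130.4]
to housing (tool) [ 16.5797349  -38.93753443  -1.33111598]
```

View pics/w4.png

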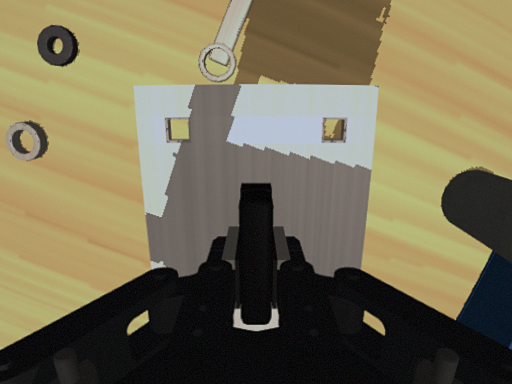

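The cover is held level (about 3.2 N of weight), and its front holes at (178,129) and (334,129) lie where predicted. Next I carry it beside the housing and look at the standoffs past the plate.

In the tool's units: -13.4 cm is -0.268, -5.2 cm is -0.104.

>>> {"op": "send_rows", "data": {"plan": "0.006 -0.04 -0.02 0 0 0; 0.016 -0.096 -0.04 0 0 0; 0.028 -0.152 -0.06 0 0 0; 0.04 -0.21 -0.082 0 0 0; 0.054 -0.268 -0.104 0 0 0"}}

```text
t: 5.93
tcp_pos: [0.538, 0.0707, 0.1946]
eef_rot: [-0.002, -0.181, 0.983, 0.001]
ft_force: [-0.3, 0.1, -3.8]
finger_gap: 0.013
grasp_force: 59.0
```

In the tool's units: -13.3 cm is -0.266, -11.3 cm is -0.226, 0.489 rad is 0.1557.

>>> {"op": "send_rows", "data": {"plan": "0.012 -0.058 -0.022 0 0 0.0286; 0.024 -0.116 -0.044 0 0 0.0605; 0.036 -0.174 -0.066 0 0 0.0923; 0.046 -0.226 -0.088 0 0 0.1241; 0.054 -0.266 -0.102 0 0 0.1557"}}

```text
t: 6.35
tcp_pos: [0.561, -0.0644, 0.2462]
eef_rot: [-0.001, 0.066, 0.998, -0.0]
ft_force: [-0.2, 0.0, -3.3]
finger_gap: 0.0131
grasp_force: 59.1
```

>>> {"op": "send_rows", "data": {"plan": "0 0 0 0 0 0; 0 0 0 0 0 0; 0 0 0 0 0 0; 0 0 0 0 0 0"}}

```text
t: 6.68
tcp_pos: [0.5601, -0.0609, 0.2456]
eef_rot: [-0.002, 0.062, 0.998, 0.001]
ft_force: [-0.9, -0.6, -4.1]
finger_gap: 0.0131
grasp_force: 59.2
```

```bash
python3 - <<'E'
from holes import *
o=manip.observe(); r=rot(o['eef_rot']); print(o['t'],o['tcp_pos'],o['finger_gap'],o['grasp_force'],o['ft_force'],r.as_matrix().round(4).tolist(),o['qpos'].round(3))
_,c=snap('wrist','w5'); np.save('pics/w5o.npy',o,allow_pickle=True)
h=r.as_matrix()
a=-.125
for x,y in((55,36),(-55,36),(-55,-36),(55,-36)):
    p=np.array([.502,-.216,.07])+np.array([np.cos(a)*x-np.sin(a)*y,np.sin(a)*x+np.cos(a)*y,0])/1000; print(x,y,proj(c,p).round())
E
```

```text
6.6833 [ 0.56007495 -0.06085903  0.24564047] 0.013104416187928168 59.1671758890152 [-0.86728576 -0.55324269 -4.10885927] [[-0.9924, 0.123, -0.0039], [0.123, 0.9924, 0.0016], [0.0041, 0.0011, -1.0]] [-0.307  0.439  1.579  0.     1.128 -1.754]
55 36 [136. 187.]
-55 36 [126.  77.]
-55 -36 [56. 80.]
55 -36 [ 71. 187.]
```

View pics/w5.png

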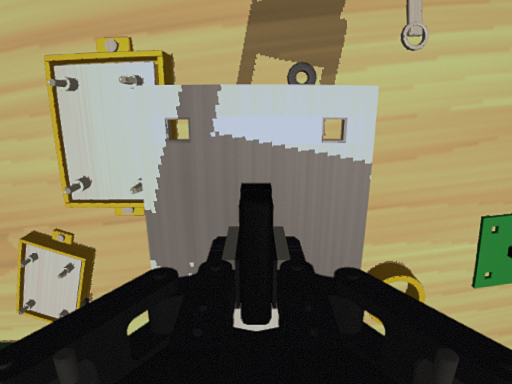

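The view shows the large housing at left, with standoff tips at about (53,82), (121,79) and (67,190), and the fourth partly hidden at (135,188). The small look-alike is at (50,280). I shift sideways a little to clear all four and take two views for height.

In the tool's units: 2.2 cm is 0.044, 2 cm is 0.04.

>>> {"op": "send_rows", "data": {"plan": "0 0.02 0 0 0 0; 0 0.04 0 0 0 0; 0 0.044 0 0 0 0; 0 0.044 0 0 0 0; 0 0.044 0 0 0 0"}}

```text
t: 7.15
tcp_pos: [0.5642, -0.0395, 0.2474]
eef_rot: [0.0, 0.062, 0.998, -0.0]
ft_force: [0.8, -0.5, -3.6]
finger_gap: 0.0132
grasp_force: 59.2
```

```bash
python3 - <<'E'
from holes import *
snap('wrist','w6')
E
```

```text
(no output)
```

In the tool's units: 5 cm is 0.1, 3.5 cm is 0.07.

>>> {"op": "send_rows", "data": {"plan": "0.03 0 0 0 0 0; 0.07 0 0 0 0 0; 0.1 0 0 0 0 0; 0.1 0 0 0 0 0; 0.1 0 0 0 0 0"}}

```text
t: 7.62
tcp_pos: [0.5144, -0.0343, 0.2476]
eef_rot: [0.0, 0.063, 0.998, -0.0]
ft_force: [1.1, 0.1, -3.5]
finger_gap: 0.0134
grasp_force: 59.2
```

```bash
python3 - <<'E'
from holes import *
snap('wrist','w7')
ims=[load(n)[0] for n in('w6','w7')]
A=cv2.resize(ims[0][30:230,0:160],None,fx=2.5,fy=2.5,interpolation=cv2.INTER_CUBIC)
B=cv2.resize(ims[1][60:260,0:160],None,fx=2.5,fy=2.5,interpolation=cv2.INTER_CUBIC)
cv2.imwrite('pics/crop2.png',np.hstack([A,B])[...,::-1])
E
```

```text
(no output)
```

View pics/crop2.png

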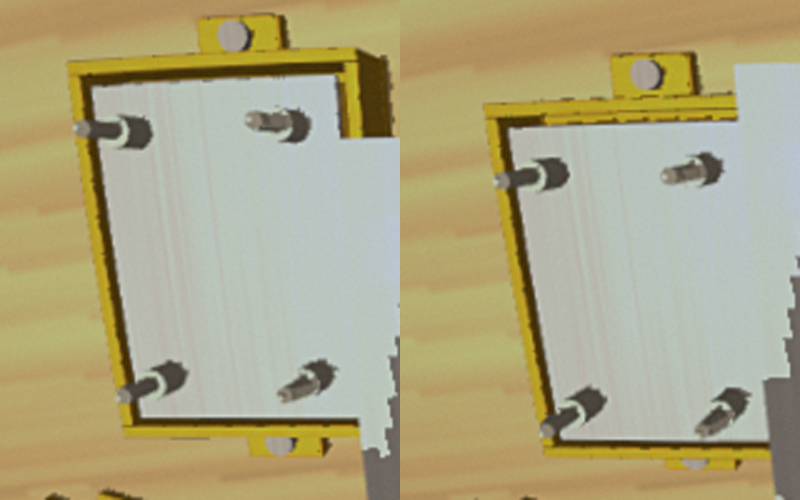

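```bash
python3 - <<'E'
from holes import *
c6=load('w6')[1];c7=load('w7')[1]
a=np.array([(80,128),(253,119),(125,396),(285,395)])/2.5-.3+[0,30]
b=np.array([(100,181),(268,176),(147,430),(302,430)])/2.5-.3+[0,60]
P=np.array([tri([ray(c6,*p),ray(c7,*q)]) for p,q in zip(a,b)]); print(P.round(4).tolist(),P.mean(0).round(4))
z=.074
for c,s in((c6,a),(c7,b)):
  for z in(.074,.068,.08):
    Q=np.array([onz(c,*p,z) for p in s]); d=Q[2]-Q[0]+Q[3]-Q[1]; e=Q[1]-Q[0]+Q[3]-Q[2]
    print(z,Q.mean(0).round(4),'yaw',np.arctan2(d[1],d[0]).round(4),np.arctan2(e[1],e[0]).round(4)-np.pi/2,'len',[np.linalg.norm(Q[i]-Q[j]).round(4) for i,j in((0,2),(1,3),(0,1),(2,3))])
# rim corners at z .04
for c,s in((c6,[(68,62),(127,437)]),(c7,[(86,104),(145,456)])):
    off=[0,30] if c is c6 else [0,60]
    print('rim -y corners',[onz(c,*(np.array(p)/2.5-.3+off),.04).round(4).tolist() for p in s])
# held-hole check in these views
for n in('w6','w7'):
    h,c=holes(n,[(178,129),(334,129)])
o=manip.observe(); print(o['tcp_pos'],rot(o['eef_rot']).as_matrix().round(4).tolist())
r=rot(o['eef_rot']).as_matrix()
for u in h: print('hole in tool', (r.T@(onz(c,*u,o['tcp_pos'][2]-.0106)-o['tcp_pos'])).round(4))
E
```

```text
[[0.4452, -0.2475, 0.0758], [0.4536, -0.1753, 0.0765], [0.5545, -0.2611, 0.0736], [0.5634, -0.1907, 0.0712]] [ 0.5042 -0.2186  0.0743]
0.074 [ 0.5038 -0.2187  0.074 ] yaw -0.1126 -0.11669632679489661 len [np.float64(0.1102), np.float64(0.1103), np.float64(0.0728), np.float64(0.0718)]
0.068 [ 0.5039 -0.2224  0.068 ] yaw -0.1126 -0.11669632679489661 len [np.float64(0.1123), np.float64(0.1124), np.float64(0.0743), np.float64(0.0732)]
0.08 [ 0.5037 -0.2151  0.08  ] yaw -0.1126 -0.11669632679489661 len [np.float64(0.108), np.float64(0.1081), np.float64(0.0714), np.float64(0.0704)]
0.074 [ 0.5039 -0.2189  0.074 ] yaw -0.1122 -0.11429632679489665 len [np.float64(0.1099), np.float64(0.1094), np.float64(0.0727), np.float64(0.0722)]
0.068 [ 0.5049 -0.2227  0.068 ] yaw -0.1122 -0.11429632679489665 len [np.float64(0.112), np.float64(0.1115), np.float64(0.0741), np.float64(0.0736)]
0.08 [ 0.5028 -0.2152  0.08  ] yaw -0.1122 -0.11429632679489665 len [np.float64(0.1077), np.float64(0.1072), np.float64(0.0712), np.float64(0.0708)]
rim -y corners [[0.4108, -0.2712, 0.04], [0.5806, -0.2913, 0.04]]
rim -y corners [[0.4106, -0.2706, 0.04], [0.5796, -0.2925, 0.04]]
w6 [179.4 129. ] [ 20  21 384]
w6 [332.4 129.3] [ 20  20 357]
w7 [179.4 128.9] [ 20  21 381]
w7 [332.3 129.5] [ 20  20 363]
[ 0.51547134 -0.03454352  0.24782933] [[-0.9922, 0.1249, 0.0023], [0.1249, 0.9922, -0.0007], [-0.0023, -0.0004, -1.0]]
hole in tool [ 0.0565 -0.0351  0.0105]
hole in tool [0.0563 0.0353 0.0105]
```

Tip height is 0.074, so the seat is close to nominal. The tip centre is (0.5038, −0.2185) with yaw −0.113. Moving over the housing.

In the tool's units: -18.4 cm is -0.368, -15 cm is -0.3, -0.012 rad is -0.0038.

>>> {"op": "send_rows", "data": {"plan": "-0.006 -0.06 0 0 0 0; -0.012 -0.14 0 0 0 0; -0.018 -0.22 0 0 0 0; -0.022 -0.3 0 0 0 -0.0019; -0.024 -0.368 0 0 0 -0.0038"}}

```text
t: 8.08
tcp_pos: [0.5049, -0.2218, 0.2477]
eef_rot: [0.001, 0.056, 0.998, -0.001]
ft_force: [1.0, 0.8, -3.0]
finger_gap: 0.0127
grasp_force: 59.4
```

In the tool's units: 12.3 cm is 0.246, 11.3 cm is 0.226.

>>> {"op": "send_rows", "data": {"plan": "0 0 0.04 0 0 0; 0 0 0.1 0 0 0; 0 0 0.17 0 0 0; 0 0 0.226 0 0 0; 0 0 0.246 0 0 0"}}

```text
t: 8.5
tcp_pos: [0.5025, -0.2179, 0.1205]
eef_rot: [-0.002, 0.057, 0.998, 0.002]
ft_force: [-0.6, 0.6, -3.4]
finger_gap: 0.0129
grasp_force: 59.5
```

>>> {"op": "send_rows", "data": {"plan": "0 0 0 0 0 0; 0 0 0 0 0 0; 0 0 0 0 0 0; 0 0 0 0 0 0"}}

```text
t: 8.83
tcp_pos: [0.5051, -0.219, 0.1263]
eef_rot: [0.002, 0.056, 0.998, -0.001]
ft_force: [0.3, 0.6, -2.8]
finger_gap: 0.0127
grasp_force: 59.5
```

```bash
python3 - <<'E'
from holes import *
o=manip.observe(); r=rot(o['eef_rot']).as_matrix(); print(o['t'],o['tcp_pos'],o['ft_force'],r.round(4).tolist())
yaw=np.arctan2(-r[1,0],-r[0,0]); print('yaw',yaw,'cover c',(o['tcp_pos']+r@[.001,0,.0146]).round(4))
_,c=snap('wrist','w8')
P=[[.4452,-.2475,.0745],[.4536,-.1753,.0745],[.5545,-.2611,.0745],[.5634,-.1907,.0745]]
print([proj(c,p).round(1) for p in P])
# offset of cover (tool x,y mm) that would show tips in hole: where ray through hole centre meets z=.0745
for y in(-.036,.036):
    pt=o['tcp_pos']+r@[.056,y,.0106]; u=proj(c,pt); q=onz(c,*u,.0745); print('hole px',u.round(1),'ray-tip in tool',(r.T@(q-pt)).round(4))
E
```

```text
8.8333 [ 0.50514875 -0.2190397   0.12626743] [ 0.34820129  0.58229777 -2.82927596] [[-0.9937, 0.1123, 0.0038], [0.1122, 0.9937, -0.0027], [-0.004, -0.0023, -1.0]]
yaw -0.11248252414535652 cover c [ 0.5042 -0.219   0.1117]
[array([196.7, 121.3]), array([320.3, 121.8]), array([203.5, 285.2]), array([306.5, 286.6])]
hole px [178.  127.5] ray-tip in tool [-0.003  -0.0102  0.0411]
hole px [334.1 127.5] ray-tip in tool [-0.0029  0.0102  0.0408]
```

In the tool's units: 2.9 cm is 0.058, 2.7 cm is 0.054.

>>> {"op": "send_rows", "data": {"plan": "0 0 0.02 0 0 0; 0 0 0.04 0 0 0; 0 0 0.054 0 0 0; 0 0 0.058 0 0 0; 0 0 0.058 0 0 0"}}

```text
t: 9.3
tcp_pos: [0.5028, -0.2176, 0.0941]
eef_rot: [-0.001, 0.056, 0.998, 0.001]
ft_force: [0.0, -0.5, -2.9]
finger_gap: 0.0128
grasp_force: 59.6
```

>>> {"op": "send_rows", "data": {"plan": "0 0 0 0 0 0; 0 0 0 0 0 0; 0 0 0 0 0 0; 0 0 0 0 0 0"}}

```text
t: 9.63
tcp_pos: [0.5038, -0.2183, 0.0956]
eef_rot: [0.0, 0.056, 0.998, -0.0]
ft_force: [0.7, 0.3, -2.8]
finger_gap: 0.0127
grasp_force: 59.6
```

```bash
python3 - <<'E'
from holes import *
o=manip.observe(); r=rot(o['eef_rot']).as_matrix(); print(o['t'],o['tcp_pos'],o['ft_force'],r.round(4).tolist()); np.save('pics/w9o.npy',o,allow_pickle=True)
print('yaw',np.arctan2(-r[1,0],-r[0,0]))
_,c=snap('wrist','w9')
im=load('w9')[0]
A=[cv2.resize(im[109:149,u-25:u+25],None,fx=8,fy=8,interpolation=cv2.INTER_CUBIC) for u in(178,334)]
cv2.imwrite('pics/crop3.png',np.hstack(A)[...,::-1])
print([proj(c,p).round(1) for p in ([.4452,-.2475,.0745],[.4536,-.1753,.0745])])
E
```

```text
9.6333 [ 0.50377649 -0.21827031  0.09561195] [ 0.70668999  0.29491563 -2.84407196] [[-0.9936, 0.1126, 0.0006], [0.1126, 0.9936, -0.0004], [-0.0006, -0.0003, -1.0]]
yaw -0.11281898553611769
[array([184. , 128.1]), array([330.9, 128.6])]
```

View pics/crop3.png

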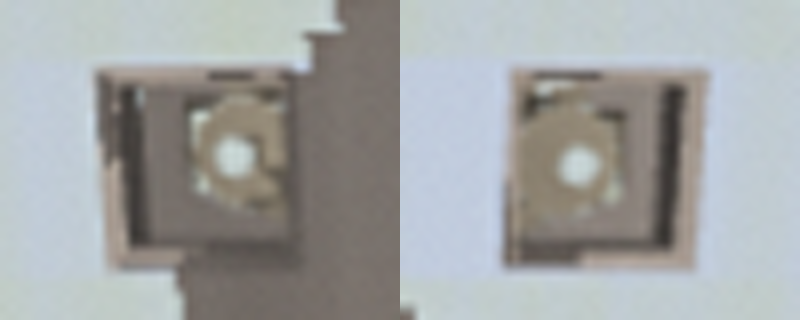

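Both tips are visible through the front holes: left tip at (182.0,128.3) in a hole centred at (177.2,129.6), right tip at (330.7,129.2) in a hole centred at (334.2,129.6). Working out the remaining offset.

```bash
python3 - <<'E'
from holes import *
o=np.load('pics/w9o.npy',allow_pickle=True).item(); r=rot(o['eef_rot']).as_matrix(); c=load('w9')[1]
T=[(182.0,128.3),(330.7,129.2)]; H=[(177.2,129.6),(334.2,129.6)]
h=[onz(c,*p,.087) for p in H]
for z in(.0725,.0745,.0765):
    t=[onz(c,*p,z) for p in T]; print(z,'tip sep',np.linalg.norm(t[1]-t[0]).round(4),'hole sep',np.linalg.norm(h[1]-h[0]).round(4))
    for a,b in zip(h,t): print('  tip-hole tool mm',(r.T@(b-a)*1000).round(2))
E
```

```text
0.0725 tip sep 0.0745 hole sep 0.0715
  tip-hole tool mm [-0.51 -1.19 14.5 ]
  tip-hole tool mm [-0.95  1.85 14.5 ]
0.0745 tip sep 0.0736 hole sep 0.0715
  tip-hole tool mm [-0.36 -0.72 12.5 ]
  tip-hole tool mm [-0.8   1.37 12.5 ]
0.0765 tip sep 0.0726 hole sep 0.0715
  tip-hole tool mm [-0.21 -0.25 10.5 ]
  tip-hole tool mm [-0.65  0.9  10.5 ]
```

In the tool's units: 0.5 cm is 0.01, 0.03 cm is 0.0006, 0.006 rad is 0.0019.

>>> {"op": "send_rows", "data": {"plan": "-0.001 0.0006 0 0 0 0.0019; -0.001 0.0006 0.004 0 0 0.0019; -0.001 0.0006 0.008 0 0 0.0019; -0.001 0.0006 0.01 0 0 0.0019; -0.001 0.0006 0.01 0 0 0.0019"}}

```text
t: 10.1
tcp_pos: [0.5039, -0.2177, 0.0899]
eef_rot: [-0.0, 0.059, 0.998, 0.0]
ft_force: [-0.4, -0.4, -3.9]
finger_gap: 0.0132
grasp_force: 59.6
```

In the tool's units: 0.4 cm is 0.008, 0.3 cm is 0.006.

>>> {"op": "send_rows", "data": {"plan": "0 0 0.002 0 0 0; 0 0 0.004 0 0 0; 0 0 0.006 0 0 0; 0 0 0.008 0 0 0; 0 0 0.008 0 0 0"}}

```text
t: 10.52
tcp_pos: [0.5041, -0.218, 0.0862]
eef_rot: [0.0, 0.059, 0.998, -0.0]
ft_force: [0.0, -0.4, -3.8]
finger_gap: 0.013
grasp_force: 59.6
```

```bash
python3 - <<'E'
from holes import *
o=manip.observe(); r=rot(o['eef_rot']).as_matrix(); print(o['t'],o['tcp_pos'],o['ft_force'],o['ft_torque'],r.round(4).tolist(),o['finger_gap'])
im,c=snap('wrist','w10')
A=[cv2.resize(im[109:149,u-25:u+25],None,fx=8,fy=8,interpolation=cv2.INTER_CUBIC) for u in(178,334)]
cv2.imwrite('pics/crop4.png',np.hstack(A)[...,::-1])
# bright tip in each hole
g=im.min(2)
for u in(178,334):
    p=g[119:141,u-8:u+8].copy(); p=cv2.GaussianBlur(p,(3,3),0); j=np.unravel_index(p.argmax(),p.shape); print('tip?',j[1]+u-8,j[0]+119,p.max(),int(np.median(p)))
E
```

```text
10.5167 [ 0.50411832 -0.21798868  0.086151  ] [ 0.03659659 -0.35774694 -3.8106268 ] [-0.064138    0.03197166 -0.02747599] [[-0.993, 0.1185, 0.0], [0.1185, 0.993, -0.0002], [-0.0, -0.0002, -1.0]] 0.013008896207049767
tip? 175 129 197 109
tip? 334 129 196 117
```

```bash
python3 - <<'E'
from holes import *
im,c=load('w10'); o=manip.observe(); r=rot(o['eef_rot']).as_matrix()
g=im.min(2).astype(float)
H=[(177.2,129.6),(334.2,129.6)]
for u,v in H:
    u0,v0=int(u)-7,int(v)-7; p=g[v0:v0+15,u0:u0+15]; m=p>150; 
    n,l,s,ce=cv2.connectedComponentsWithStats(m.astype(np.uint8)); print([(ce[i]+[u0,v0]).round(1).tolist()+[int(s[i,4])] for i in range(1,n)])
    print(p[1::2].astype(int))
E
```

```text
[[176.0, 122.0, 1], [171.3, 124.3, 3], [175.5, 129.5, 24], [171.7, 133.3, 3]]
[[ 68  96  82  82 120 118 122 121 122 123 124 120 103  76  65]
 [108 180 125 115 115 116 119 118 122 119 121 122 125 121 106]
 [ 80 132 115 115 136 157 152 111  82  94 121 122 123 123 121]
 [ 81 114 117 153 197 199 199 195 156  99 123 124 121 123 125]
 [ 76 132 114 130 189 195 195 185 141  95  91  85  82  85  85]
 [ 88 163 155 121 111 115 117 113 117 122 115  91  81  81  74]
 [ 60  89 117 121 111 119 119 118 105  97  84  84  90  88  98]]
[[338.0, 124.0, 1], [334.3, 129.7, 26], [338.5, 134.0, 2]]
[[ 71  89 109 121 118 120 119 122 122 130 121  93  69  78  75]
 [121 119 117 115 117 118 117 117 118 118 127 150 128 102  84]
 [118 113 114 113 113 118 135 152 152 136 123 119 137 125  81]
 [114 116 115 112 119 162 192 198 198 195 165 123 123 115  76]
 [114 114 113 112 115 158 190 196 194 183 146 122 135 123  77]
 [115 114 112 113 113 111 113 119 118 115 119 145 146 115  78]
 [124 115 119 120 115 116 115 127 128 128 129 135 132 106  69]]
```

In the tool's units: 0.3 cm is 0.006, -0.03 cm is -0.0006.

>>> {"op": "send_rows", "data": {"plan": "0 -0.0006 0.002 0 0 0; 0 -0.0006 0.004 0 0 0; 0 -0.0006 0.006 0 0 0; 0 -0.0006 0.006 0 0 0"}}

```text
t: 10.9
tcp_pos: [0.5043, -0.2184, 0.0838]
eef_rot: [0.0, 0.059, 0.998, -0.0]
ft_force: [-0.0, -0.1, 2.3]
finger_gap: 0.0133
grasp_force: 60.4
```

In the tool's units: 0.2 cm is 0.004, 0.1 cm is 0.002.

>>> {"op": "send_rows", "data": {"plan": "0 0 0.002 0 0 0; 0 0 0.004 0 0 0; 0 0 0.004 0 0 0"}}

```text
t: 11.15
tcp_pos: [0.5046, -0.2185, 0.0821]
eef_rot: [0.001, 0.059, 0.998, -0.0]
ft_force: [0.1, 0.9, 4.9]
finger_gap: 0.013
grasp_force: 60.9
```

```bash
python3 - <<'E'
from holes import *
o=manip.observe(); r=rot(o['eef_rot']).as_matrix(); print(o['t'],o['tcp_pos'],o['ft_force'],o['ft_torque'],r[2].round(4),o['finger_gap'])
E
```

```text
11.15 [ 0.50460911 -0.2185042   0.08212812] [0.11938427 0.92698185 4.9207891 ] [0.03956758 0.04759449 0.00372827] [-1.6e-03 -8.0e-04 -1.0e+00] 0.012964970701271613
```

Contact on the slopes: level, with small side forces. Pressing on in small steps.

>>> {"op": "send_rows", "data": {"plan": "0 0 0.002 0 0 0; 0 0 0.004 0 0 0; 0 0 0.004 0 0 0"}}

```text
t: 11.4
tcp_pos: [0.5048, -0.2186, 0.0804]
eef_rot: [0.001, 0.059, 0.998, -0.001]
ft_force: [-0.2, -0.4, 5.9]
finger_gap: 0.0128
grasp_force: 61.1
```

In the tool's units: 0.2 cm is 0.004, 0.1 cm is 0.002.

>>> {"op": "send_rows", "data": {"plan": "0 0 0.002 0 0 0; 0 0 0.004 0 0 0; 0 0 0.004 0 0 0"}}

```text
t: 11.65
tcp_pos: [0.5051, -0.2187, 0.0787]
eef_rot: [0.001, 0.059, 0.998, -0.001]
ft_force: [-0.9, 1.2, 8.2]
finger_gap: 0.0128
grasp_force: 61.3
```

```bash
python3 - <<'E'
from holes import *
o=manip.observe(); r=rot(o['eef_rot']).as_matrix(); print(o['t'],o['tcp_pos'],o['ft_force'],o['ft_torque'],r[2].round(4),o['finger_gap'])
E
```

```text
11.65 [ 0.50513151 -0.21870316  0.07873685] [-0.92377668  1.2073642   8.15999249] [ 0.09178313  0.0774918  -0.05466438] [-0.0029 -0.0012 -1.    ] 0.012769590514129004
```

In the tool's units: 0.2 cm is 0.004, 0.05 cm is 0.001.

>>> {"op": "send_rows", "data": {"plan": "0.001 0 0.002 0 0 0; 0.001 0 0.004 0 0 0; 0.001 0 0.004 0 0 0"}}

```text
t: 11.9
tcp_pos: [0.5049, -0.2187, 0.0765]
eef_rot: [0.002, 0.06, 0.998, -0.001]
ft_force: [1.4, 0.9, -0.8]
finger_gap: 0.013
grasp_force: 60.0
```

In the tool's units: 0.2 cm is 0.004, 0.1 cm is 0.002.

>>> {"op": "send_rows", "data": {"plan": "0.0004 0 0.002 0 0 0; 0.0004 0 0.004 0 0 0; 0.0004 0 0.004 0 0 0"}}

```text
t: 12.15
tcp_pos: [0.5046, -0.2187, 0.074]
eef_rot: [0.002, 0.059, 0.998, -0.001]
ft_force: [0.8, 0.7, 4.8]
finger_gap: 0.0127
grasp_force: 60.8
```

```bash
python3 - <<'E'
from holes import *
o=manip.observe(); r=rot(o['eef_rot']).as_matrix(); print(o['t'],o['tcp_pos'],o['ft_force'],o['ft_torque'],r[2].round(4),o['finger_gap'])
E
```

```text
12.15 [ 0.50464511 -0.21866484  0.07403539] [0.75448244 0.68206053 4.83292116] [ 0.09770535 -0.26953357  0.00929589] [-0.0031 -0.0012 -1.    ] 0.012744917846247249
```

In the tool's units: 0.1 cm is 0.002, 0.05 cm is 0.001.

>>> {"op": "send_rows", "data": {"plan": "0.0004 0 0.001 0 0 0; 0.0004 0 0.002 0 0 0; 0.0004 0 0.002 0 0 0"}}

```text
t: 12.4
tcp_pos: [0.5044, -0.2186, 0.073]
eef_rot: [0.001, 0.059, 0.998, -0.001]
ft_force: [1.9, 0.4, 5.7]
finger_gap: 0.013
grasp_force: 60.8
```

In the tool's units: 0.1 cm is 0.002, 0.05 cm is 0.001.

>>> {"op": "send_rows", "data": {"plan": "0 0 0.001 0 0 0; 0 0 0.002 0 0 0; 0 0 0.002 0 0 0"}}

```text
t: 12.65
tcp_pos: [0.5042, -0.2186, 0.0718]
eef_rot: [0.001, 0.059, 0.998, -0.001]
ft_force: [2.1, 0.0, 3.5]
finger_gap: 0.0128
grasp_force: 60.5
```

```bash
python3 - <<'E'
from holes import *
o=manip.observe(); r=rot(o['eef_rot']).as_matrix(); print(o['t'],o['tcp_pos'],o['ft_force'],o['ft_torque'],r[2].round(4),o['finger_gap'])
im,c=snap('wrist','w11')
for z in(-.006,): print([ (r.T@(onz(c,*p,o['tcp_pos'][2]-.0086)-o['tcp_pos'])).round(4).tolist() for p in holes('w11',[(178,129),(334,129)])[0]])
E
```

```text
12.65 [ 0.50418882 -0.21856611  0.07182773] [2.10337172 0.02470511 3.49744482] [ 0.07532087 -0.3494008  -0.04163561] [-0.0025 -0.001  -1.    ] 0.012792238436214834
w11 [177.7 129.2] [ 26  22 419]
w11 [335.6 129.5] [ 26  24 360]
[[0.0554, -0.0356, 0.0085], [0.0553, 0.0362, 0.0084]]
```

In the tool's units: 0.1 cm is 0.002, 0.05 cm is 0.001.

>>> {"op": "send_rows", "data": {"plan": "-0.0006 0 0.001 0 0 0; -0.0006 0 0.002 0 0 0; -0.0006 0 0.002 0 0 0"}}

```text
t: 12.95
tcp_pos: [0.5033, -0.2181, 0.07]
eef_rot: [-0.0, 0.059, 0.998, 0.0]
ft_force: [1.1, 0.2, 1.4]
finger_gap: 0.013
grasp_force: 60.4
```

In the tool's units: 0.1 cm is 0.002, 0.05 cm is 0.001.

>>> {"op": "send_rows", "data": {"plan": "-0.0004 0 0.001 0 0 0; -0.0004 0 0.002 0 0 0; -0.0004 0 0.002 0 0 0"}}

```text
t: 13.2
tcp_pos: [0.5033, -0.2181, 0.0699]
eef_rot: [-0.0, 0.059, 0.998, -0.0]
ft_force: [-1.2, 0.0, 9.4]
finger_gap: 0.013
grasp_force: 61.4
```

```bash
python3 - <<'E'
from holes import *
o=manip.observe(); r=rot(o['eef_rot']).as_matrix(); print(o['t'],o['tcp_pos'],o['ft_force'],o['ft_torque'],r[2].round(4),o['finger_gap'])
E
```

```text
13.2 [ 0.50334779 -0.21810861  0.06993748] [-1.19808809  0.0195563   9.35587244] [0.09364427 0.10063124 0.05072276] [ 6.e-04 -1.e-04 -1.e+00] 0.012990224676650928
```

Stiff stop at underside ≈ 0.0553, which is 14.7 mm below first contact. I add a small confirming push.

In the tool's units: 0.1 cm is 0.002, 0.05 cm is 0.001.

>>> {"op": "send_rows", "data": {"plan": "0 0 0.001 0 0 0; 0 0 0.002 0 0 0; 0 0 0.002 0 0 0"}}

```text
t: 13.45
tcp_pos: [0.5034, -0.2181, 0.0699]
eef_rot: [-0.0, 0.059, 0.998, -0.0]
ft_force: [-2.3, 1.0, 14.6]
finger_gap: 0.0132
grasp_force: 62.4
```

```bash
python3 - <<'E'
from holes import *
o=manip.observe(); r=rot(o['eef_rot']).as_matrix(); print(o['t'],o['tcp_pos'],o['ft_force'],o['ft_torque'],r[2].round(4),o['finger_gap'])
im,c=snap('wrist','w12')
A=[cv2.resize(im[99:159,u-37:u+38],None,fx=5,fy=5,interpolation=cv2.INTER_CUBIC) for u in(178,334)]
cv2.imwrite('pics/crop5.png',np.hstack(A)[...,::-1])
E
```

```text
13.45 [ 0.50339014 -0.21814046  0.06990286] [-2.31061324  1.007483   14.57393869] [ 0.16194458  0.31178035 -0.03789134] [ 2.e-04 -3.e-04 -1.e+00] 0.013154943382642089
```

In the tool's units: -0.45 cm is -0.009, -0.35 cm is -0.007.

>>> {"op": "send_rows", "data": {"plan": "0 0 -0.002 0 0 0; 0 0 -0.004 0 0 0; 0 0 -0.007 0 0 0; 0 0 -0.009 0 0 0; 0 0 -0.009 0 0 0"}}

```text
t: 13.92
tcp_pos: [0.5027, -0.2175, 0.0709]
eef_rot: [-0.001, 0.059, 0.998, 0.001]
ft_force: [1.5, -1.5, -14.9]
finger_gap: 0.0127
grasp_force: 59.1
```

The pull test at about 11 N holds, so the catches have the plate. Pressing back to the seat once, then releasing.

In the tool's units: 0.45 cm is 0.009, 0.3 cm is 0.006.

>>> {"op": "send_rows", "data": {"plan": "0 0 0.003 0 0 0; 0 0 0.006 0 0 0; 0 0 0.009 0 0 0; 0 0 0.009 0 0 0"}}

```text
t: 14.25
tcp_pos: [0.503, -0.2177, 0.07]
eef_rot: [-0.001, 0.059, 0.998, 0.0]
ft_force: [-4.3, 0.8, 7.0]
finger_gap: 0.0129
grasp_force: 62.3
```

In the tool's units: -0.23 cm is -0.0046, -0.15 cm is -0.003.

>>> {"op": "send_rows", "data": {"plan": "0 0 -0.003 0 0 0; 0 0 -0.0046 0 0 0; 0 0 -0.0046 0 0 0"}}

```text
t: 14.5
tcp_pos: [0.5035, -0.218, 0.0706]
eef_rot: [-0.0, 0.059, 0.998, 0.0]
ft_force: [0.3, 0.4, -2.1]
finger_gap: 0.013
grasp_force: 60.6
```

>>> {"op": "send_rows", "data": {"plan": "0 0 0 0 0 0; 0 0 0 0 0 0; 0 0 0 0 0 0; 0 0 0 0 0 0; 0 0 0 0 0 0", "grip": 4}}

```text
t: 14.92
tcp_pos: [0.5039, -0.2183, 0.0708]
eef_rot: [0.0, 0.059, 0.998, -0.0]
ft_force: [-0.0, 1.1, 0.5]
finger_gap: 0.04
grasp_force: 0.0
```

In the tool's units: -12 cm is -0.24, -8.5 cm is -0.17.

>>> {"op": "send_rows", "data": {"plan": "0 0 -0.01 0 0 0; 0 0 -0.04 0 0 0; 0 0 -0.1 0 0 0; 0 0 -0.17 0 0 0; 0 0 -0.24 0 0 0"}}

```text
t: 15.33
tcp_pos: [0.5031, -0.2177, 0.1917]
eef_rot: [-0.001, 0.059, 0.998, 0.0]
ft_force: [1.1, -0.6, 0.4]
finger_gap: 0.0398
grasp_force: 0.0
```

In the tool's units: -7 cm is -0.14, -6 cm is -0.12.

>>> {"op": "send_rows", "data": {"plan": "-0.06 0 -0.02 0 0 0; -0.12 0 -0.04 0 0 0; -0.14 0 -0.04 0 0 0; -0.14 0 -0.04 0 0 0; -0.14 0 -0.04 0 0 0"}}

```text
t: 15.75
tcp_pos: [0.5726, -0.226, 0.2105]
eef_rot: [-0.001, 0.059, 0.998, 0.0]
ft_force: [-1.5, 0.4, -1.5]
finger_gap: 0.0401
grasp_force: 0.0
```

```bash
python3 - <<'E'
from holes import *
o=manip.observe(); print(o['t'],o['tcp_pos'],o['ft_force'],o['finger_gap'])
im,c=snap('wrist','w13'); q=proj(c,[.5038,-.2185,.06]); print(q)
u,v=int(q[0]),int(q[1]); v0=max(v-100,0)
cv2.imwrite('pics/crop6.png',cv2.resize(im[v0:v+100,u-100:u+100],None,fx=2.9,fy=2.9,interpolation=cv2.INTER_CUBIC)[...,::-1])
E
```

```text
15.75 [ 0.57263439 -0.22598202  0.21049976] [-1.52338538  0.39879142 -1.50200012] 0.040076667048376445
[255.1186401  100.91495298]
```

View pics/crop6.png

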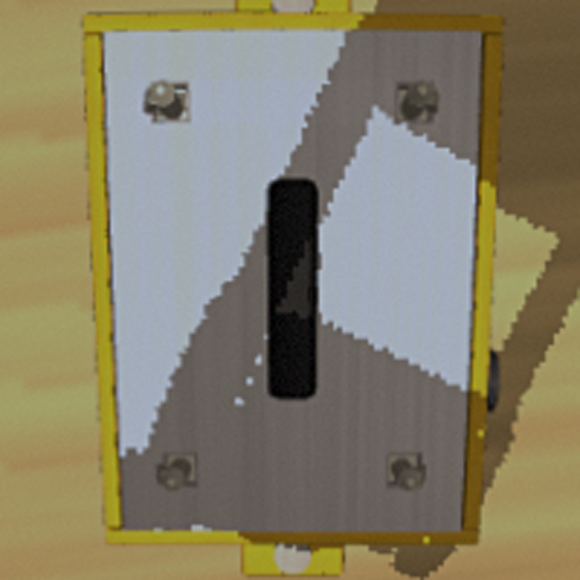

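The crop shows all four posts through the holes at (165,100), (417,100), (177,470) and (405,470), with the plate flat inside the rim and the gripper clear. Handing in.

```bash
python3 -c "
from plant import manip
print(manip.finish_job())"
```

```text
the job is handed in; nothing more can be done
None
```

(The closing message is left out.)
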